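# Select the marked speed on a grinder drive and lock it

### The job

On top of the green gearbox, push the selector lever round until it has settled in the notch that has the tall pointed pin standing at it. Only then turn the T-shaped catch beside it a quarter turn clockwise, until it drops into its locked position. Leave the grease tin, the wrench and the hammer where they are.

Things in the scene. Friction and masses are not known exactly. Their poses are not given: they have to be found in the camera images.
- gearbox: Green cast gearbox fixed to the bench, yawed up to 0.3 rad. Casing 240 (x) by 360 (y) mm, flat top 100 mm high (all heights: above the bench); flange 270 by 390 mm. Origin: centre of the underside; x away from the robot, y left, z up. Motor behind, to x = 280 mm, 126 mm high; pulley on the left to y = 240 mm, 103 mm high. On top: selector lever at the left, T-shaped catch at the right.
- selector (a joint): Lever angle about its upright pivot, rad: 0 = pointing to the gearbox's -x (to the robot), positive = swung to its +y (left). Spring notches at +0.55 (left, the start), 0 (middle), -0.55 (right); stops at +-0.61. Leaving a notch takes 5 to 8 N at the ball; past the hump at +-0.275 the spring pulls the lever into the next notch, within about 0.03 rad, and it stays there when let go.
- lever_pivot (a point): On the lever's upright pivot axis, 114 mm high; 60 mm behind (+x) and 70 mm left (+y) of the gearbox's origin. The lever's round hub is 36 mm in diameter, top 132 mm high.
- lever_ball (a point): Centre of the lever's black ball knob: 32 mm diameter, 110 mm from the pivot axis, 174 mm high (top 190 mm). It stands on an upright 16 mm steel stem that rises from the flat steel lever arm; the arm is 14 mm wide, 135 mm long from the pivot axis, top 127 mm high.
- lever_index (a point): Imaginary point on the lever's centre line, 160 mm from the pivot axis (25 mm beyond the arm's end), 114 mm high. With the lever in a notch it lies on the upright centre line of that notch's pin or screw head.
- index_pin: Pointed steel pin marking the wanted notch: 18 mm diameter, 40 mm tall, cone point up, fixed on the dark quadrant plate (top 108 mm high), 160 mm from the pivot axis, at the middle or the right notch. Origin: centre of its underside. The other two notches have a flat round screw head, 18 mm diameter, 4 mm high. Notches are gaps in a low steel rim 134 mm from the pivot.
- catch (a joint): Angle of the T-shaped catch about its upright axis, rad: 0 = open, bar along the gearbox's x; grows clockwise seen from above (the end near the robot goes left, +y); 1.571 = locked, bar along the gearbox's y, over two low steel lugs. Spring detents at both, hump at 0.785 (3 to 5 N near the bar's end), and from about 1.0 it snaps on by itself. Stops at -0.06 and 1.63.
- catch_centre (a point): On the catch's axis at mid height of its bar, 133 mm high; 40 mm in front (-x) and 115 mm right (-y) of the gearbox's origin. Steel bar 84 mm long, 13 mm thick, 26 mm high, from 120 to 146 mm above the bench, on a 24 mm stud. The lugs beneath reach 106 mm high.
- catch_near_end (a point): On the catch's bar, 36 mm from its axis towards the end that is nearest the robot when open (6 mm short of that end), at mid height of the bar.
- grease_tin: Loose steel tin, 60 mm diameter, 55 mm high, standing on the casing's top at its right rear corner, top 155 mm high. Not to be disturbed. Origin at the centre of its underside.
- wrench: Loose steel wrench, 180 mm long, lying on the bench to the left of the gearbox. Not to be disturbed.
- hammer: Loose hammer, 260 mm long, lying on the bench to the right of the gearbox. Not to be disturbed.

How it is judged (in metres and radians):
On the way, in this order (a step that is already met when the one before it is completed fails the run):
1. The lever is settled in the notch at the pointed pin while the catch is still open (horizontal distance between lever_index and index_pin below 0.015 m and velocity of joint selector between -0.1 and 0.1 rad/s and value of joint catch below 0.4 rad), for 0.3 s.
2. The catch is turned to its locked position with the lever in that notch (horizontal distance between lever_index and index_pin below 0.015 m and value of joint catch above 1.45 rad), for 0.2 s.
At the end, for the whole second after the job is handed in: The lever rests in the notch at the pointed pin (the index point within 15 mm of the pin's axis, about 0.09 rad), the catch rests in its locked detent (joint above 1.45 rad), both at rest, and the tin, wrench and hammer are within 30 mm of where they were (all of step 2 and velocity of joint selector between -0.1 and 0.1 rad/s and velocity of joint catch between -0.1 and 0.1 rad/s and distance of each of grease_tin, wrench, hammer from where it was at the start of the episode below 0.03 m); the robot touches nothing.
It fails at once if The grease tin is disturbed (moved more than 30 mm) (distance of grease_tin from where it was at the start of the episode above 0.03 m).
It fails at once if The wrench is disturbed (moved more than 30 mm) (distance of wrench from where it was at the start of the episode above 0.03 m).
It fails at once if The hammer is disturbed (moved more than 30 mm) (distance of hammer from where it was at the start of the episode above 0.03 m).
It also fails if it takes over 54 s, if anything falls off the work surface, if the arm or the gripper's body presses on something with over 40 N, if the wrist force passes 120 N, or if a joint passes its speed limit or range.

### The arm

A 6-joint arm with a two-finger parallel gripper is mounted at the origin on the work surface. World frame = base frame: x ahead of the robot, y to its left, z up, the work surface at z = 0. Lengths are in m, angles in degrees, forces in N, time in s.
With the tool pointing down it reaches from about 0.35 to 0.875 m from the base axis. Payload 4.2 kg.
Tool frame: the origin (TCP) lies between the finger pads; the fingertips stand 14 mm ahead of it and the grasp point (between the pads) lies 5 mm behind it; x points along the fingers, y is the direction in which the jaws open and shut, and the axes are right-handed (so a half turn about x gives the same grasp; the last joint's range is limited). The gripper opens to 87 mm and grips with 3 to 60 N. Pads are 19 mm wide; open, the fingers measure 117 mm over their backs; the gripper's body (75 mm by 190 mm) begins 51 mm behind the grasp point.
Start: joints at [88.155, 22.042, 0.453, 0, -68.411, -14.817], TCP at [0.179, 0.599, 0.237] pointing down, gripper open.
Joint ranges: [-179.83, 179.83], [-69.29, 118.12], [-61.27, 80.66], [-181.25, 117.63], [-171.15, -9.14], [-177.46, 177.46]. Speed limits (degrees/s): [159.86, 159.86, 180, 180, 180, 180].

### API

Orientations are given as a 3x3 rotation matrix whose columns are the frame's x, y, z axes.
In Python, from station import r, imaging, job gives the robot as it stands. The module is installed in compiled form; this text tells all that it offers.
- The arm moves only by the tool apply_moves, never from a script. Its arguments are lists of equal length, an entry for each row: "xyz": the shift along the tool's x, y, z in m, a list of three; "twist": the turn about the tool's x in degrees; "claw": the opening, from 0 (shut) to 1 (fully open). A call has 1 to 12 rows; each row shifts and turns the pose as measured when the row begins, along the tool's axes as they then stand; what a row does not reach is not made up. A row lasts 1/10 s, in which the tool goes at most 50 mm and 8.59 degrees, less where a joint would pass 70% of its speed; a pose out of reach is approached as far as the arm can. A call is refused whole if a number of a shift passes 0.05 or a number of a turn 8.59, either way. A call with a gripper value outside its range is refused whole. The fingers move at their own pace and stop on an object; the grip force is fixed at half the most. Time passes only in rows, so rows that do not move let the fingers close. It gives the time, the measured TCP pose, the force and the opening at its end, in the units of the state.
- r.sense(): the state, without advancing time (a new reading comes with each control period).
- imaging.capture(name): name is "scene" or "top" or "wrist"; returns a dict with "pixels" (400x640x3 uint8, red, green, blue), "mtx" (3x3 intrinsics, pixels), "view" (4x4, takes a point from world to camera coordinates). Camera axes: x right, y down, z forward; pixel columns grow to the right and rows downward; lengths in m; the calibration is good to about 2 mm. A picture is of the moment at which its call begins. There is no depth.
- job.finish_job(): hands the job in, once; it reports no verdict.
Trained networks look in a picture, given as the dict that the camera call returned (one of the last four; its "shot" number tells which), for a name from the list of things; names that differ only in an ending like _2 or _b are one class to them, and where a whole thing is asked for, a point or a joint stands for the part that bears it (a point fixed in the world has none). Each returns a list of dicts, best first, with "p" (0 to 1); they miss things now and then, are a little off and sometimes report something else, mostly with a low value. They report only what shows in the picture. A call takes as long as a camera call.
- imaging.regions_of(query, picture): "mask" (400x640 bool, what is visible of it) and "centre" ([column, row] in pixels, amid what is visible of it).
The state is a dict: "time_s": time; "joints": joint angles; "joint_velocities": joint speeds; "effort": joint torques, N m; "tcp_pos": TCP position; "ee_rot": TCP orientation; "wrist_force": force on the tool from outside, world axes, zero at the start; "moment": the same for the moment, N m; "gripper_width": opening from 0.0 (shut) to 1.0 (fully open).
Only numpy, scipy, OpenCV 4.12 (cv2) and the standard library are available. Lean on these libraries where they do the work, as an engineer would, in place of code of your own. Each camera call takes 0.05 s, during which the arm holds its last target.

## Working session

There is one attempt and no reset: what is moved stays moved. The work goes in short steps, Python scripts to look and compute and a tool call to move; the robot and the scene stay as the last step left them, time stands still between calls to the robot, and variables do not carry over. Pictures are saved under pics/ and viewed, and the job is handed in when it is done.

Besides the shell and the picture viewer there is one more tool, called after "Request:" as name(argument=value, ...) on one line, values as JSON. apply_moves: Moves the arm, as the interface text tells. Its arguments: {"type":"object","properties":{"xyz":{"type":"array","items":{"type":"array","items":{"type":"number"}}},"twist":{"type":"array","items":{"type":"number"}},"claw":{"type":"array","items":{"type":"number"}}},"required":["xyz","twist","claw"]}

```bash
mkdir -p pics; ls; python3 - <<'E'
from station import r, imaging, job
import cv2, pickle
s=r.sense(); print({k:s[k] for k in ('time_s','tcp_pos','ee_rot','wrist_force','gripper_width')})
for n in ('scene','top'):
    d=imaging.capture(n); cv2.imwrite(f'pics/{n}0.png',d['pixels'][:,:,::-1]); pickle.dump(d,open(f'{n}0.pkl','wb'))
    print(n,d['mtx'],d['view'])
    for q in ('index_pin','lever_ball','catch','grease_tin','lever_pivot','gearbox'):
        for o in imaging.regions_of(q,d)[:3]: print(q,o['p'],o['centre'],o['mask'].sum())
E
```

```text
pics
{'time_s': 0.0, 'tcp_pos': array([0.17898325, 0.59823469, 0.23546884]), 'ee_rot': array([[-5.36722941e-04, -2.86826442e-01, -9.57982413e-01],
       [-2.08662817e-03, -9.57980144e-01,  2.86826932e-01],
       [-9.99997679e-01,  2.15289968e-03, -8.43302141e-05]]), 'wrist_force': array([-0.22716689,  0.33032717, -0.70342046]), 'gripper_width': 1.0034659950805462}
scene [[423.1569778   0.        326.2563067]
 [  0.        423.1569778 198.6974657]
 [  0.          0.          1.       ]] [[ 0.59088165  0.8065573  -0.01800537 -0.41543886]
 [ 0.46831275 -0.36108674 -0.80641152 -0.19755883]
 [-0.6569186   0.46806162 -0.5910806   1.47290088]
 [ 0.          0.          0.          1.        ]]
lever_ball 0.81 [320.4, 175.7] 477
catch 0.69 [237.5, 203.5] 372
catch 0.46 [320.9, 178.1] 460
grease_tin 0.96 [258.1, 228.6] 942
grease_tin 0.38 [383.9, 167.9] 198
lever_pivot 0.83 [325.5, 174.3] 474
gearbox 0.77 [303.1, 228.1] 17413
top [[490.65614496   0.         322.98875718]
 [  0.         490.65614496 199.15878143]
 [  0.           0.           1.        ]] [[-0.02168868 -0.99966097 -0.01440639  0.06438928]
 [-0.98230638  0.02398888 -0.18573827  0.63101485]
 [ 0.18602089  0.01012307 -0.98249364  1.18828908]
 [ 0.          0.          0.          1.        ]]
lever_ball 0.77 [312.4, 221.9] 554
catch 0.84 [404.1, 228.0] 256
grease_tin 0.87 [401.7, 177.4] 593
lever_pivot 0.84 [311.4, 216.9] 539
gearbox 0.78 [345.9, 217.8] 18198
```

```bash
python3 - <<'E'
import cv2
a=cv2.imread('pics/top0.png')[120:320,230:460]; cv2.imwrite('pics/top0c.png',cv2.resize(a,None,fx=3,fy=2.9,interpolation=cv2.INTER_CUBIC))
a=cv2.imread('pics/scene0.png')[120:320,180:440]; cv2.imwrite('pics/scene0c.png',cv2.resize(a,None,fx=3,fy=2.9,interpolation=cv2.INTER_CUBIC))
E
```

```text
(no output)
```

View pics/top0c.png

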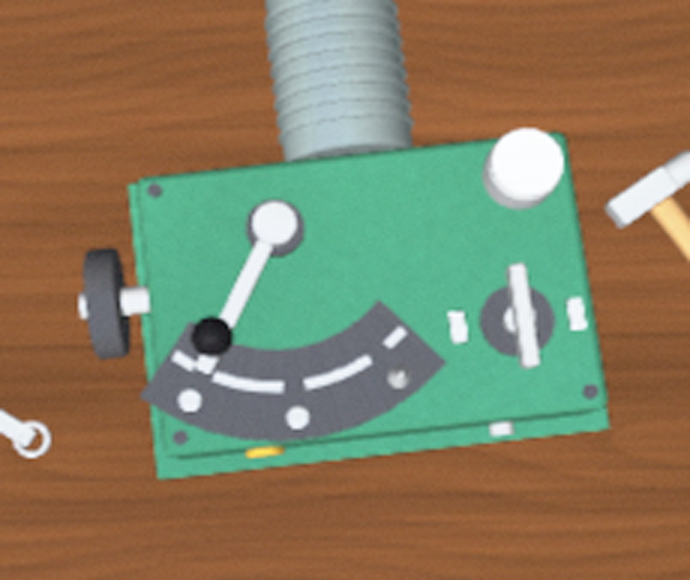

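View pics/scene0c.png

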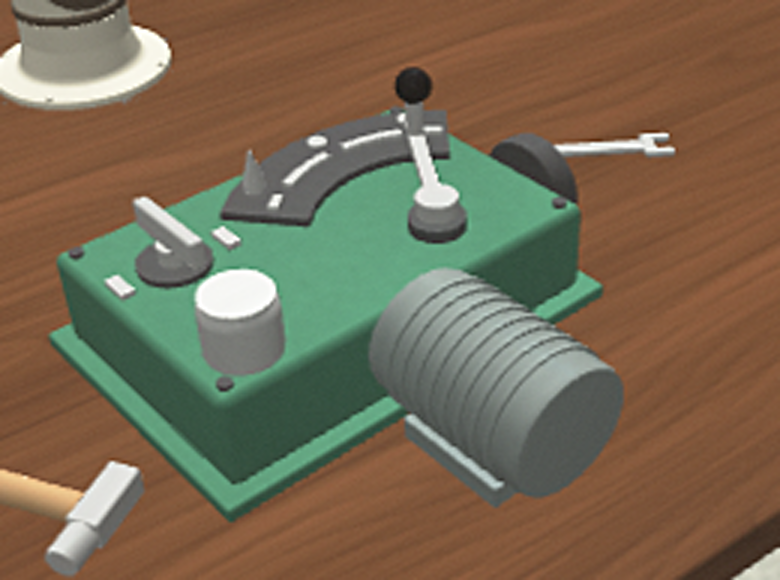

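View pics/top0.png

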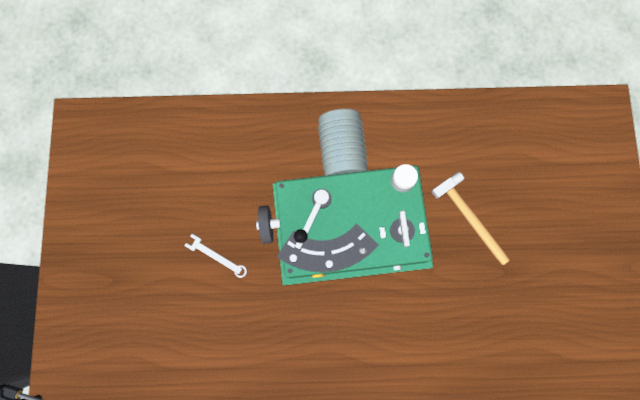

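```bash
cat > h.py <<'E'
import numpy as np
def proj(d,P):
    p=d['view']@np.append(P,1); q=d['mtx']@p[:3]; return q[:2]/q[2]
def G(p,x): # gearbox-> world
    c,s=np.cos(p[2]),np.sin(p[2]); return np.array([p[0]+c*x[0]-s*x[1],p[1]+s*x[0]+c*x[1],x[2]])
def lev(a,rad,z): return np.array([.06-rad*np.cos(a),.07+rad*np.sin(a),z])
E
python3 - <<'E'
from h import *
import pickle
from scipy.optimize import least_squares
T=pickle.load(open('top0.pkl','rb'));S=pickle.load(open('scene0.pkl','rb'))
t=lambda u,v:np.array([230+u/3-.33,120+v/2.9-.33]); s=lambda u,v:np.array([180+u/3-.33,120+v/2.9-.33])
obs=[(T,t(274,222),lev(0,0,.132)),(T,t(211,337),lev(.55,.11,.174)),(T,t(189,400),lev(.55,.16,.112)),(T,t(297,417),lev(0,.16,.112)),
(T,t(523,315),np.array([-.04,-.115,.146])),(S,s(413,85),lev(.55,.11,.174)),(S,s(436,195),lev(0,0,.132)),(S,s(318,142),lev(0,.16,.112)),
(S,s(249,150),lev(-.55,.16,.148)),(S,s(167,222),np.array([-.04,-.115,.146]))]
f=lambda p:np.concatenate([proj(d,G(p,x))-o for d,o,x in obs])
R=least_squares(f,[.55,.0,.1],loss='soft_l1'); p=R.x
print(p,f(p).round(1).reshape(-1,2).tolist())
np.save('g.npy',p)
for n,x in dict(piv=lev(0,0,.114),ball=lev(.55,.11,.174),ballm=lev(0,.11,.174),ballR=lev(-.55,.11,.174),pin=lev(-.55,.16,.108),cc=np.array([-.04,-.115,.133]),near=np.array([-.076,-.115,.133]),lockedEnd=np.array([-.04,-.079,.133]),tin=np.array([.08,-.14,.1])).items(): print(n,G(p,x).round(4),proj(T,G(p,x)).round(0))
E
```

```text
[ 0.57383138 -0.02078948  0.09456734] [[-0.4, -0.4], [-0.1, -0.5], [-0.1, -0.3], [-0.1, -0.4], [0.2, -1.1], [-0.3, -0.7], [-0.2, -0.8], [-0.8, -1.4], [-0.3, -0.5], [-0.5, -1.9]]
piv [0.627  0.0546 0.114 ] [321. 197.]
ball [0.5282 0.1029 0.174 ] [300. 235.]
ballm [0.5174 0.0442 0.174 ] [326. 239.]
ballR [ 0.539  -0.0115  0.174 ] [350. 229.]
pin [ 0.4991 -0.0416  0.108 ] [362. 249.]
cc [ 0.5449 -0.1391  0.133 ] [403. 228.]
near [ 0.509  -0.1425  0.133 ] [406. 243.]
lockedEnd [ 0.5415 -0.1032  0.133 ] [388. 230.]
tin [ 0.6667 -0.1526  0.1   ] [404. 180.]
```

Request:
apply_moves(xyz=[[0,0.029,-0.037],[0,0.029,-0.037],[0,0.029,-0.037],[0,0.029,-0.037],[0,0.029,-0.037],[0,0.029,-0.037],[0,0.029,-0.037],[0,0.029,-0.037],[0,0.029,-0.037],[0,0.029,-0.037],[0,0.029,-0.037]], twist=[0,0,0,0,0,0,0,0,0,0,0], claw=[0.6,0.6,0.6,0.6,0.6,0.6,0.6,0.6,0.6,0.6,0.6])

```text
time_s: 1.8
tcp_pos: [0.4866, 0.1672, 0.2376]
ee_rot: [[0.006, -0.274, -0.962], [0.006, -0.962, 0.274], [-1.0, -0.007, -0.004]]
wrist_force: [0.7, 0.2, -0.2]
gripper_width: 0.602
```

```bash
cat > go.py <<'E'
import sys
from h import *
from station import r
def go(P,yaw=None):
    s=r.sense(); R=s['ee_rot']; d=R.T@(np.array(P)-s['tcp_pos'])
    y=np.degrees(np.arctan2(R[1,1],R[0,1]))
    print('t',s['time_s'],'tcp',s['tcp_pos'].round(4),'yaw',round(y,1),'w',round(s['gripper_width'],3),'F',s['wrist_force'].round(1),'tilt',R[2].round(3))
    print('tool shift',d.round(4), 'twist', None if yaw is None else round(-((yaw-y+90)%180-90),1),'q',s['joints'].round(0))
if __name__=='__main__': a=[float(x) for x in sys.argv[1:]]; go(a[:3],a[3])
E
python3 go.py .5282 .1029 .235 63.9
```

```text
t 1.8 tcp [0.4866 0.1672 0.2376] yaw -105.9 w 0.602 F [ 0.7  0.2 -0.2] tilt [-1.    -0.007 -0.004]
tool shift [ 0.0025  0.0504 -0.0576] twist 10.2 q [ 37.  11. -15.  -0. -64.  37.]
```

Request:
apply_moves(xyz=[[0,0.025,-0.029],[0,0.025,-0.029],[0,0,0],[0,0,0]], twist=[0,0,5,5], claw=[0.6,0.6,0.6,0.6])

```text
time_s: 2.2
tcp_pos: [0.533, 0.0945, 0.2379]
ee_rot: [[0.007, -0.45, -0.893], [0.006, -0.893, 0.45], [-1.0, -0.008, -0.004]]
wrist_force: [0.2, 0.6, -0.6]
gripper_width: 0.6
```

```bash
python3 go.py .5282 .1029 .175 63.9; python3 - <<'E'
from station import imaging
import cv2
d=imaging.capture('wrist'); cv2.imwrite('pics/w1.png',d['pixels'][:,:,::-1])
E
```

```text
t 2.2 tcp [0.533  0.0945 0.2379] yaw -116.8 w 0.6 F [ 0.2  0.6 -0.6] tilt [-1.    -0.008 -0.004]
tool shift [ 0.0629 -0.0048  0.0083] twist -0.7 q [ 27.  14. -12.  -0. -64.  36.]
```

View pics/w1.png

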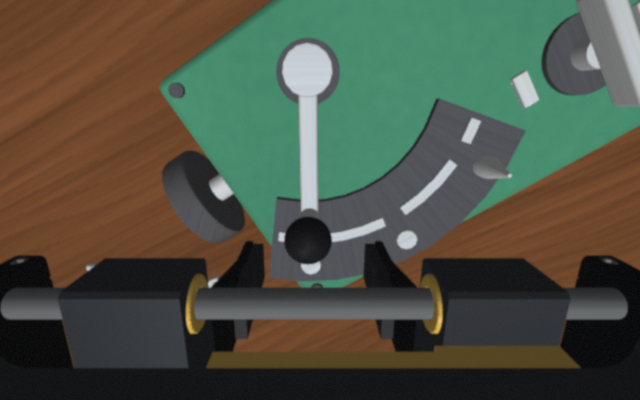

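The wrist view shows the ball (308,240) between the fingers (about 262–370) and the pin at (490,170) at the right-hand notch. I'll centre on the ball and go down.

Request:
apply_moves(xyz=[[0,-0.005,0.008],[0.02,0,0],[0.02,0,0],[0.02,0,0],[0,0,0]], twist=[0,0,0,0,0], claw=[0.6,0.6,0.6,0.6,0.6])

```text
time_s: 2.75
tcp_pos: [0.5274, 0.1066, 0.1779]
ee_rot: [[0.011, -0.443, -0.897], [0.008, -0.897, 0.443], [-1.0, -0.012, -0.006]]
wrist_force: [-0.8, 0.2, 0.0]
gripper_width: 0.598
```

```bash
python3 go.py .5282 .1029 .174 63.9
```

```text
t 2.75 tcp [0.5274 0.1066 0.1779] yaw -116.3 w 0.598 F [-0.8  0.2  0. ] tilt [-1.    -0.012 -0.006]
tool shift [ 0.0039  0.003  -0.0023] twist -0.2 q [ 29.  16. -17.  -0. -56.  35.]
```

Request:
apply_moves(xyz=[[0.003,0.008,-0.0025],[0,0.0077,-0.0003],[0,0.0077,-0.0003],[0,0.0077,-0.0003],[0,0.0077,-0.0003],[0,0.0077,-0.0003],[0,0.0077,-0.0003]], twist=[-4,-4,-4,-4,-4,-4,-4], claw=[0.6,0.6,0.6,0.6,0.6,0.6,0.6])

```text
time_s: 3.45
tcp_pos: [0.5209, 0.0666, 0.1776]
ee_rot: [[0.024, 0.067, -0.997], [0.026, -0.997, -0.067], [-0.999, -0.024, -0.026]]
wrist_force: [-1.8, 3.5, -2.0]
gripper_width: 0.599
```

```bash
python3 go.py .5174 .0442 .175 95.4;python3 - <<'E'
from station import imaging
import cv2
d=imaging.capture('wrist'); cv2.imwrite('pics/w2.png',d['pixels'][:,:,::-1])
E
```

```text
t 3.45 tcp [0.5209 0.0666 0.1776] yaw -86.1 w 0.599 F [-1.8  3.5 -2. ] tilt [-0.999 -0.024 -0.026]
tool shift [0.002  0.0221 0.0051] twist -1.5 q [ 25.  15. -19.  -1. -54.  70.]
```

View pics/w2.png

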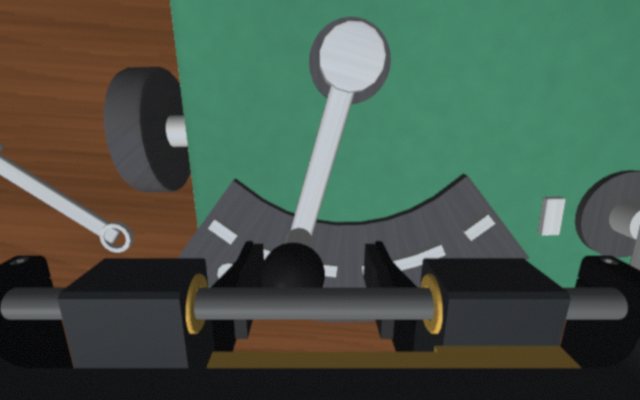

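The ball now touches the left finger at (293,270) and the tool lags behind it. The wrist has turned far enough, so I'll use bigger shifts without twist.

Request:
apply_moves(xyz=[[0,0.015,0.001],[0,0.015,0.001],[0,0.015,0]], twist=[0,0,0], claw=[0.6,0.6,0.6])

```text
time_s: 3.8
tcp_pos: [0.521, 0.0235, 0.1788]
ee_rot: [[0.024, 0.073, -0.997], [0.029, -0.997, -0.072], [-0.999, -0.027, -0.026]]
wrist_force: [-4.4, 8.4, -0.8]
gripper_width: 0.601
```

```bash
python3 go.py .5174 .0442 .175 95.4;python3 - <<'E'
from station import imaging
import cv2
d=imaging.capture('wrist'); cv2.imwrite('pics/w3.png',d['pixels'][:,:,::-1])
E
```

```text
t 3.8 tcp [0.521  0.0235 0.1788] yaw -85.8 w 0.601 F [-4.4  8.4 -0.8] tilt [-0.999 -0.027 -0.026]
tool shift [ 0.0043 -0.0208  0.0022] twist -1.2 q [ 20.  14. -19.  -1. -54.  75.]
```

View pics/w3.png

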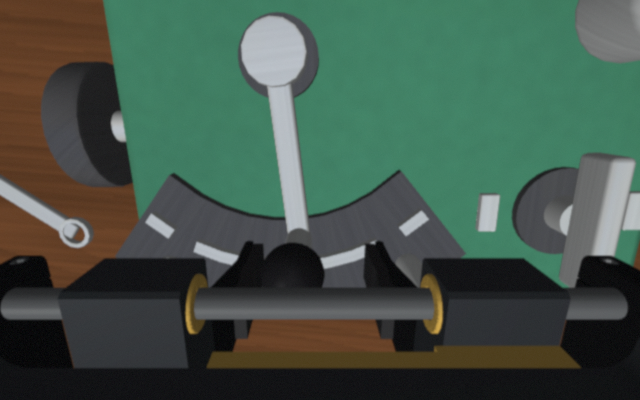

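Request:
apply_moves(xyz=[[0.003,0.012,0.0005],[0,0.012,-0.0005],[0,0.012,-0.0005],[0,0.012,-0.0005]], twist=[-6,-6,-6,-6], claw=[0.6,0.6,0.6,0.6])

```text
time_s: 4.25
tcp_pos: [0.5383, -0.0226, 0.1803]
ee_rot: [[0.04, 0.486, -0.873], [0.032, -0.874, -0.485], [-0.999, -0.009, -0.05]]
wrist_force: [-0.0, 0.7, 1.0]
gripper_width: 0.602
```

```bash
python3 go.py .544 -.018 .175 126.9;python3 - <<'E'
from station import imaging
import cv2
d=imaging.capture('wrist'); cv2.imwrite('pics/w4.png',d['pixels'][:,:,::-1])
E
```

```text
t 4.25 tcp [ 0.5383 -0.0226  0.1803] yaw -60.9 w 0.602 F [-0.   0.7  1. ] tilt [-0.999 -0.009 -0.05 ]
tool shift [ 0.0056 -0.0012 -0.007 ] twist -7.8 q [ 14.  15. -17.  -1. -54. 106.]
```

View pics/w4.png

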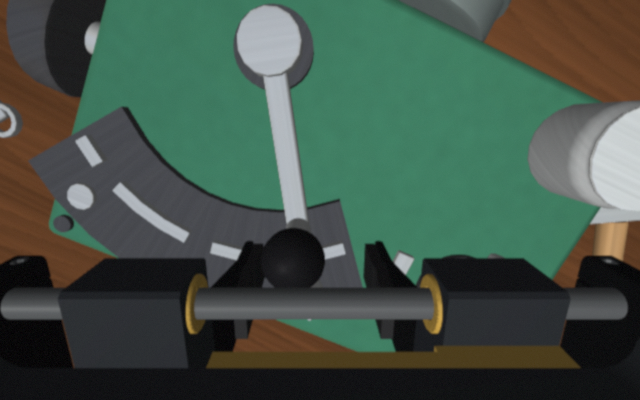

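Request:
apply_moves(xyz=[[0,-0.006,0],[0,0,0],[-0.02,0,0],[-0.03,0,0],[-0.02,0,0],[0,0,0]], twist=[0,0,0,0,0,0], claw=[0.6,0.6,0.6,0.6,0.6,0.6])

```text
time_s: 4.9
tcp_pos: [0.5323, -0.019, 0.2537]
ee_rot: [[0.041, 0.479, -0.877], [0.029, -0.878, -0.478], [-0.999, -0.006, -0.05]]
wrist_force: [0.8, 0.1, 0.2]
gripper_width: 0.602
```

```bash
python3 go.py .509 -.1425 .25 95.4;python3 - <<'E'
from station import imaging
import cv2
for n in ('top','scene','wrist'):
    d=imaging.capture(n); a=d['pixels'][:,:,::-1]
    if n=='top': a=cv2.resize(a[120:320,230:460],None,fx=3,fy=2.9,interpolation=cv2.INTER_CUBIC)
    if n=='scene': a=cv2.resize(a[120:320,180:440],None,fx=3,fy=2.9,interpolation=cv2.INTER_CUBIC)
    cv2.imwrite(f'pics/{n}5.png',a)
E
```

```text
t 4.9 tcp [ 0.5323 -0.019   0.2537] yaw -61.4 w 0.602 F [0.8 0.1 0.2] tilt [-0.999 -0.006 -0.05 ]
tool shift [-0.0009  0.0973  0.0797] twist 23.2 q [ 15.  11. -12.  -1. -64. 104.]
```

View pics/wrist5.png

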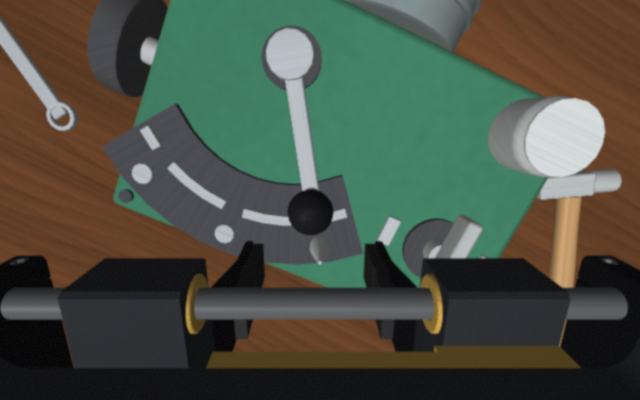

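View pics/scene5.png

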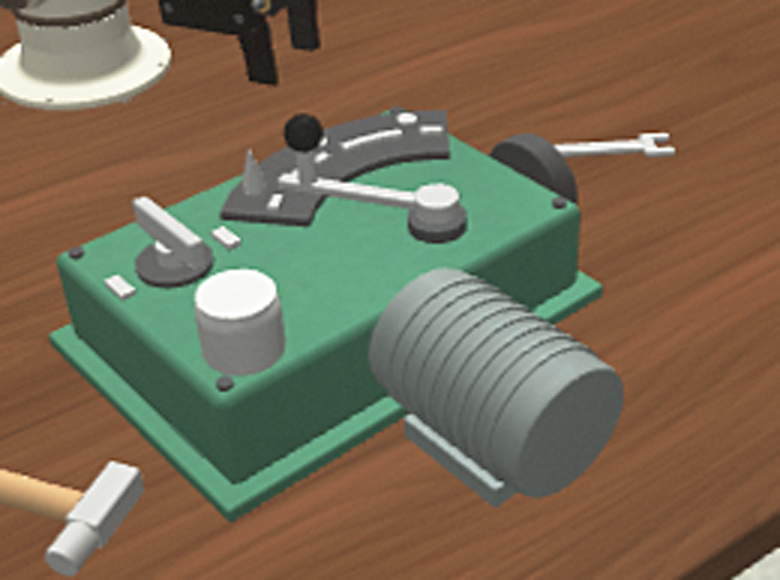

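```bash
python3 - <<'E'
from h import *
import pickle
p=np.load('g.npy');S=pickle.load(open('scene0.pkl','rb'))
for a in (-.61,-.55,-.45,-.35,-.275,0):
    q=[(proj(S,G(p,lev(a,*k)))-[180,120]+.33)*[3,2.9] for k in ((.11,.174),(.135,.124),(.16,.148))]
    print(a,np.round(q).tolist())
E
```

```text
-0.61 [[299.0, 135.0], [276.0, 182.0], [244.0, 155.0]]
-0.55 [[302.0, 130.0], [279.0, 177.0], [248.0, 149.0]]
-0.45 [[308.0, 124.0], [286.0, 168.0], [257.0, 139.0]]
-0.35 [[315.0, 118.0], [294.0, 160.0], [267.0, 130.0]]
-0.275 [[321.0, 113.0], [301.0, 155.0], [276.0, 124.0]]
0 [[347.0, 99.0], [332.0, 137.0], [312.0, 104.0]]
```

View pics/top5.png

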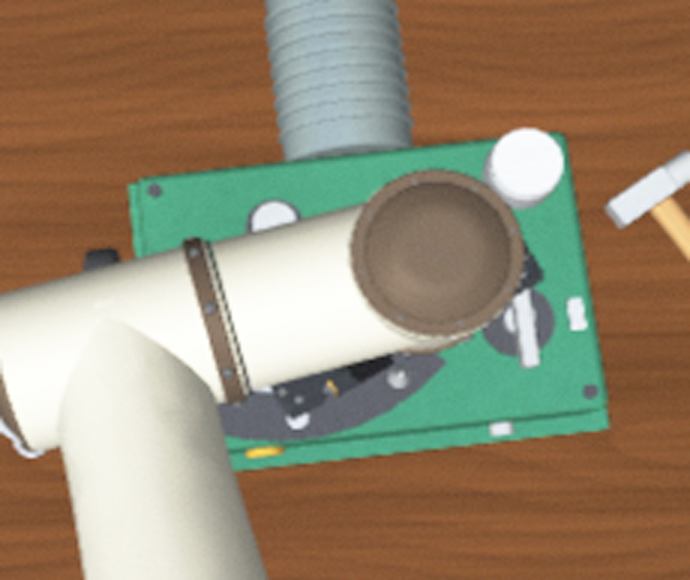

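Measured from the ball, the lever is at about -0.55 rad, in the pin's notch, and the catch is still open. Next I'll move above the catch axis, grip the bar and twist it.

Request:
apply_moves(xyz=[[0,0.036,0.016],[0,0.036,0.016],[0,0.036,0.016],[0,0,0],[0,0,0],[0,0,0]], twist=[0,0,0,8,8,7], claw=[0.6,0.6,0.6,0.6,0.6,0.6])

```text
time_s: 5.65
tcp_pos: [0.5366, -0.1399, 0.2364]
ee_rot: [[0.016, 0.083, -0.996], [0.03, -0.996, -0.082], [-0.999, -0.028, -0.018]]
wrist_force: [0.2, -0.0, -0.8]
gripper_width: 0.6
```

```bash
python3 go.py .5449 -.1391 .2 95.4;python3 - <<'E'
from station import imaging
import cv2
d=imaging.capture('wrist'); cv2.imwrite('pics/w6.png',d['pixels'][:,:,::-1])
E
```

```text
t 5.65 tcp [ 0.5366 -0.1399  0.2364] yaw -85.3 w 0.6 F [ 0.2 -0.  -0.8] tilt [-0.999 -0.028 -0.018]
tool shift [ 0.0365  0.001  -0.0077] twist -0.7 q [  1.  15.  -9.  -2. -65.  94.]
```

View pics/w6.png

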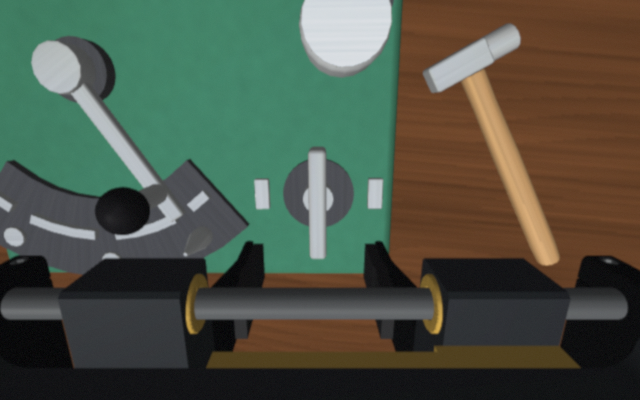

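The bar (column 317) is midway between the fingers, and the lever tip is in its notch by the pin (195,243). Going down.

Request:
apply_moves(xyz=[[0,0,-0.008],[0.025,0,0],[0.025,0,0],[0.02,0,0],[0,0,0]], twist=[0,0,0,0,0], claw=[0.6,0.6,0.6,0.6,0.6])

```text
time_s: 6.2
tcp_pos: [0.5467, -0.1358, 0.1608]
ee_rot: [[0.011, 0.092, -0.996], [0.029, -0.995, -0.091], [-0.999, -0.028, -0.014]]
wrist_force: [-0.5, 0.3, 0.5]
gripper_width: 0.599
```

```bash
python3 go.py .5449 -.1391 .141 95.4
```

```text
t 6.2 tcp [ 0.5467 -0.1358  0.1608] yaw -84.7 w 0.599 F [-0.5  0.3  0.5] tilt [-0.999 -0.028 -0.014]
tool shift [0.0197 0.0036 0.0024] twist -0.1 q [  2.  20. -14.  -2. -56.  95.]
```

Request:
apply_moves(xyz=[[0,0.0035,0.002],[0.018,0,0],[0,0,0],[0,0,0],[0,0,0],[0,0,0],[0,0,0],[0,0,0]], twist=[0,0,0,0,0,0,0,0], claw=[0.6,0.6,0.6,0.1,0.1,0.1,0.1,0.1])

```text
time_s: 7.0
tcp_pos: [0.5499, -0.1398, 0.1493]
ee_rot: [[0.022, 0.099, -0.995], [0.027, -0.995, -0.098], [-0.999, -0.025, -0.025]]
wrist_force: [0.6, 0.3, -0.9]
gripper_width: 0.231
```

```bash
python3 go.py .5449 -.1391 .141 95.4
```

```text
t 7.0 tcp [ 0.5499 -0.1398  0.1493] yaw -84.3 w 0.231 F [ 0.6  0.3 -0.9] tilt [-0.999 -0.025 -0.025]
tool shift [ 0.0082 -0.001   0.0051] twist 0.3 q [  1.  21. -15.  -2. -53.  95.]
```

Request:
apply_moves(xyz=[[0.009,-0.001,0.006],[0.002,0,0],[0,0,0],[0,0,0],[0,0,0]], twist=[0,0,0,0,0], claw=[0.25,0.25,0.1,0.1,0.1])

```text
time_s: 7.5
tcp_pos: [0.5431, -0.1394, 0.1372]
ee_rot: [[0.022, 0.099, -0.995], [0.026, -0.995, -0.098], [-0.999, -0.024, -0.024]]
wrist_force: [-0.5, 1.8, 0.9]
gripper_width: 0.153
```

```bash
python3 go.py .5449 -.1391 .141 95.4
```

```text
t 7.5 tcp [ 0.5431 -0.1394  0.1372] yaw -84.3 w 0.153 F [-0.5  1.8  0.9] tilt [-0.999 -0.024 -0.024]
tool shift [-0.0038 -0.0003 -0.0019] twist 0.3 q [  1.  21. -16.  -2. -52.  95.]
```

Gripped: the opening of 0.153 is 13.3 mm, the bar's thickness. Now the clockwise twist.

Request:
apply_moves(xyz=[[0,0,0],[0,0,0],[0,0,0],[0,0,0],[0,0,0]], twist=[8,8,8,8,8], claw=[0.1,0.1,0.1,0.1,0.1])

```text
time_s: 8.0
tcp_pos: [0.543, -0.1395, 0.1371]
ee_rot: [[0.02, -0.582, -0.813], [0.025, -0.813, 0.582], [-0.999, -0.032, -0.002]]
wrist_force: [-0.8, 1.0, -0.1]
gripper_width: 0.153
```

```bash
python3 go.py .5449 -.1391 .141 5.4
```

```text
t 8.0 tcp [ 0.543  -0.1395  0.1371] yaw -125.6 w 0.153 F [-0.8  1.  -0.1] tilt [-0.999 -0.032 -0.002]
tool shift [-0.0038 -0.0015 -0.0013] twist 49.0 q [  1.  21. -16.  -2. -52.  54.]
```

Request:
apply_moves(xyz=[[0,0,0],[0,0,0],[0,0,0],[0,0,0],[0,0,0],[0,0,0],[0,0,0]], twist=[8,8,8,8,8,8,0], claw=[0.1,0.1,0.1,0.1,0.1,0.1,0.1])

```text
time_s: 8.7
tcp_pos: [0.543, -0.1393, 0.1372]
ee_rot: [[0.016, -0.997, -0.079], [0.022, -0.079, 0.997], [-1.0, -0.018, 0.021]]
wrist_force: [-0.4, -0.4, 0.5]
gripper_width: 0.148
```

```bash
python3 go.py .5449 -.1391 .141 5.4
```

```text
t 8.7 tcp [ 0.543  -0.1393  0.1372] yaw -175.5 w 0.148 F [-0.4 -0.4  0.5] tilt [-1.    -0.018  0.021]
tool shift [-0.0038 -0.002   0.0001] twist -0.9 q [  1.  21. -16.  -2. -52.   4.]
```

Turned to about 90°. I'll open a little (the fingers stay clear of the tin), check they are open, then lift.

Request:
apply_moves(xyz=[[0,0,0],[0,0,0],[0,0,0],[0,0,0],[0,0,0]], twist=[0,0,0,0,0], claw=[0.4,0.4,0.4,0.4,0.4])

```text
time_s: 9.2
tcp_pos: [0.5435, -0.139, 0.1374]
ee_rot: [[0.018, -0.996, -0.086], [0.023, -0.086, 0.996], [-1.0, -0.02, 0.022]]
wrist_force: [-0.5, 0.5, 0.1]
gripper_width: 0.389
```

Request:
apply_moves(xyz=[[-0.02,0,0],[-0.03,0,0],[-0.03,0,0],[-0.03,0,0],[0,0,0]], twist=[0,0,0,0,0], claw=[0.4,0.4,0.4,0.4,0.4])

```text
time_s: 9.7
tcp_pos: [0.5408, -0.1418, 0.2502]
ee_rot: [[0.014, -0.996, -0.088], [0.023, -0.088, 0.996], [-1.0, -0.016, 0.022]]
wrist_force: [1.0, 0.4, 0.1]
gripper_width: 0.397
```

```bash
python3 go.py .4 -.139 .27 5.4;python3 - <<'E'
from station import imaging
import cv2
for n in ('scene','wrist'):
    d=imaging.capture(n); a=d['pixels'][:,:,::-1]
    if n=='scene': a=cv2.resize(a[120:320,180:440],None,fx=3,fy=2.9,interpolation=cv2.INTER_CUBIC)
    cv2.imwrite(f'pics/{n}7.png',a)
E
```

```text
t 9.7 tcp [ 0.5408 -0.1418  0.2502] yaw -175.0 w 0.397 F [1.  0.4 0.1] tilt [-1.    -0.016  0.022]
tool shift [-0.0218  0.1397  0.0157] twist -0.4 q [  1.  15.  -7.  -1. -67.   4.]
```

View pics/scene7.png

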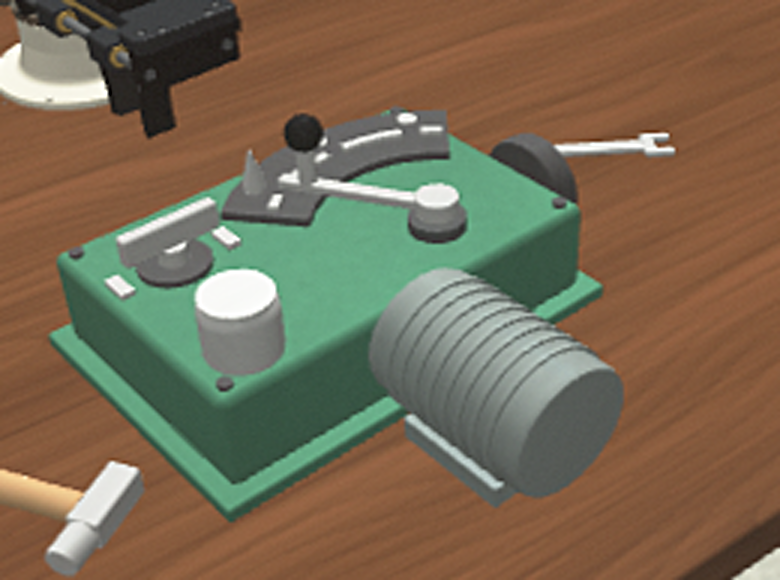

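View pics/wrist7.png

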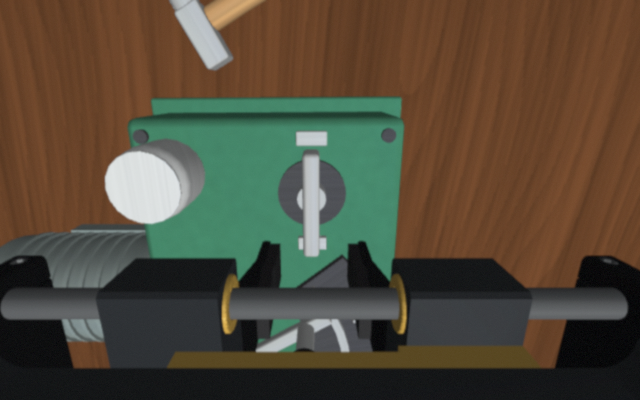

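In the wrist view the bar (column 312) lies over both lugs (312,138 and 312,243). In the scene crop the ball is still at (303,132), in the pin's notch, and the tin and hammer have not moved. The gripper is clear.

```bash
python3 -c "
from station import job
print(job.finish_job())"
```

```text
the job is handed in; nothing more can be done
None
```

The lever is in the right-hand notch, the one with the pointed pin, and the catch is turned a quarter turn clockwise to locked. I handed the job in at about 9.8 s of the 54 s; no verdict is reported.

- **Lever:** I pushed it round with the gripper fingers either side of the ball. Before I touched the catch, the ball's position in the scene picture put the lever at about -0.55 rad. The ball was at the same pixel in the last picture.
- **Catch:** I gripped the bar on its axis and twisted it until the jaws had turned about 91°. After I let go, the last wrist picture shows the bar lying over both lugs. I judged that it is locked from the picture, as its angle can't be read directly.
- **Loose things:** the tin, wrench and hammer look unmoved in the last scene picture. I compared them by eye only.
- **Gripper:** it ended about 100 mm above the catch, touching nothing, with the wrist force back to about 1 N. The highest reading I saw while pushing was about 9.5 N.

During the push the tool lagged behind its commanded steps, so I made the later ones larger. No check failed or disagreed.

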